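# Change the label roll on the packing-table dispenser

## Task

Change the label roll: throw the empty spool from the dispenser's cradle into the grey waste bin and seat the full roll in the cradle. Then draw the wooden axle rod out of its carton, lay it down and let go, take it again by its flat tab and push it through the near cheek's hole, the roll and the far cheek's hole until the tab is home against the cheek. Leave the jar, candle pot, mug, pale soap bar and blue bottle where they are.

Things in the scene. Friction and masses are not known exactly. Their poses are not given: they have to be found in the camera images.
- stand: Plywood label dispenser, fixed. Origin: centre of underside. Base 90 (x) x 134 (y) x 8 mm. Two cheeks 70 wide (x), 10 thick, tops at z = 62 mm, outer faces at y = -55 and +55 mm (90 mm free between), each with a 22 mm hole at x = 0, z = 38 mm. Cradle between them: floor z = 8 mm, lips at x = +-34 mm, 6 mm thick, up to z = 16 mm. The rod goes in from the -y side towards +y.
- entry (a point): Centre of the hole in the outer face of the dispenser's -y cheek (stand frame 0, -55, 38 mm; same axes as stand). The rod enters here towards stand +y.
- exit (a point): Centre of the hole in the outer face of the dispenser's +y cheek (stand frame 0, 55, 38 mm).
- empty_spool: Empty cardboard spool, about 40 g, lying in the dispenser's cradle: two square end plates 60 x 60 x 4 mm joined by a bare 36 mm diameter core along y, 72 mm between the plates, 80 mm over all. Origin: centre of its underside; core axis at z = 30 mm.
- roll: Full label roll on an equal spool, about 180 g, on the table: square end plates 60 x 60 x 4 mm, white paper wound to 52 mm diameter between them (72 mm wide), 80 mm over all along y, with a 30 mm hole through along y. Origin: centre of its underside; axis at z = 30 mm. Either end may point either way in the cradle.
- rod: Wooden axle rod, 45 g, along its own x. Origin: on its axis at the shoulder between shaft and tab. Round shaft 18 mm diameter from x = 0 to -140 mm, last 8 mm tapered to 10 mm diameter; flat tab x = 0 to +45 mm, 32 mm wide (y), 18 mm thick (z). At the start it lies flat on the table, tab and shoulder hidden in the carton, 100 to 125 mm of shaft sticking out.
- rod_tip (a point): Centre of the tapered end of the rod's shaft (rod frame -140, 0, 0 mm).
- carton: Cardboard sleeve carton, fixed to the table, 120 (x) x 68 (y) x 49 mm high, open only at its -x end; walls 4 mm, inside 60 mm wide and 45 mm high, without floor. Origin: middle of the open mouth, at table height; the carton extends to +x. Pull the rod straight out towards carton -x.
- bin: Grey plastic open-topped waste bin, fixed, 150 x 150 x 80 mm high, walls 4 mm. Origin: centre of its underside.
- jar: Amber jar with black lid, 64 mm diameter, 70 mm high, stands on the table; bystander. Origin: underside.
- candle: White ceramic candle pot, 60 mm diameter, 60 mm high; bystander. Origin: underside.
- mug: White mug, 76 mm diameter, 90 mm high; bystander. Origin: underside.
- soap: Pale soap bar 55 x 85 x 30 mm; bystander. Origin: underside.
- bottle: Blue bottle with white cap, 38 mm diameter, 120 mm high; bystander. Origin: underside.

How it is judged:
By the outcome, as a careful person would: the job done as asked, in the order asked, and still so for the second after the job is handed in, with the robot touching nothing.
It also fails if it takes over 72 s, if anything falls off the work surface, if the arm or the gripper's body presses on something with over 40 N, if the wrist force passes 120 N, or if a joint passes its speed limit or range.

## Robot

A 6-joint arm with a two-finger parallel gripper is mounted at the origin on the work surface. World frame = base frame: x ahead of the robot, y to its left, z up, the work surface at z = 0. Lengths are in m, angles in rad, forces in N, time in s.
With the tool pointing down it reaches from about 0.425 to 1.125 m from the base axis. Payload 14.9 kg.
Tool frame: the origin (TCP) lies at the very end of the fingers, on their centre line; the grasp point (between the pads) lies 19 mm behind it; z points along the fingers, y is the line along which they close (so a half turn about z gives the same grasp; the last joint's range is limited). The gripper opens to 91 mm and grips with 3 to 60 N. Pads are 32 mm wide; open, the fingers measure 118 mm over their backs; the gripper's body (76 mm by 178 mm) begins 60 mm behind the grasp point.
Start: joints at [-1.35, 0.379, 1.734, -0, 1.028, -0.033], TCP at [0.176, -0.678, 0.214] pointing down, gripper open.
Joint ranges: [-2.77, 2.77], [-0.74, 2.19], [0, 2.66], [-1.06, 4.2], [0.31, 2.87], [-3.08, 3.08]. Speed limits (rad/s): [1.89, 1.89, 2.39, 3.14, 3.14, 3.14].

## Interface

Orientations are given as a rotation vector (axis times angle).
In Python, from plant import arm gives the robot as it stands. The module is installed in compiled form; this text tells all that it offers.
- The arm moves only by the tool servo_tool, never from a script. Its argument "moves" is a list that holds one entry, the list of rows, each a list of 5 numbers: the shift along the tool's x, y, z in m, then the turn about the tool's z in rad, then the finger opening in m, from 0 to 0.0912. In form: [[[tx, ty, tz, spin, gripper], ...]]. A call has 1 to 20 rows; each row is the pose to reach, as a shift and turn from the pose commanded when the call began, along the tool's axes at that moment; what a row does not reach only later rows make up. A row lasts 1/10 s, in which the tool goes at most 50 mm and 8.59 degrees, less where a joint would pass 70% of its speed; a pose out of reach is approached as far as the arm can. A call with a gripper value outside its range is refused whole. The fingers move at their own pace and stop on an object; "squeeze" is the grip in N (left out, the last holds). Time passes only in rows, so rows that repeat a pose let the fingers close. It gives the time, the measured TCP pose, the force, the opening and the grip force at its end, in the units of the state.
- arm.observe(): the state, without advancing time (a new reading comes with each control period).
- arm.camera(name): name is "side" or "top" or "wrist"; returns a dict with "pixels" (400x640x3 uint8, red, green, blue), "fx", "fy", "cx", "cy" (pixels), "k1" (the pictures are not rectified: a ray, as slopes to the right and down, at radius r is drawn at 1 + k1 r^2 times it, then the intrinsics apply), "R" (3x3) and "t" (3): a world point X has camera coordinates R X + t; the wrist camera has in their place "tool_from_camera" (4x4, takes a point from camera to tool coordinates, whose origin is the TCP and whose axes are the flange's). Camera axes: x right, y down, z forward; pixel columns grow to the right and rows downward; lengths in m; the calibration is good to about 2 mm. A picture is of the moment at which its call begins: read the wrist's pose just before it. There is no depth.
- arm.finish_job(): hands the job in; it is judged then, once.
The state is a dict: "time": time; "q": joint angles; "qd": joint speeds; "tau": joint torques, N m; "tcp_pos": TCP position; "eef_rot": TCP orientation; "ft_force": force on the tool from outside, world axes, zero at the start; "torque": the same for the moment, N m; "width": finger opening in m; "grasp_force": force on a finger pad.
Only numpy, scipy, OpenCV 4.12 (cv2) and the standard library are available. Lean on these libraries where they do the work, as an engineer would, in place of code of your own. Each camera call takes 0.05 s, during which the arm holds its last target. There are 200 camera calls.

## Working session

There is one attempt and no reset: what is moved stays moved. The work goes in short steps, Python scripts to look and compute and a tool call to move; the robot and the scene stay as the last step left them, time stands still between calls to the robot, and variables do not carry over. Pictures are saved under pics/ and viewed, at most 10 in all, crops included, and the job is handed in when it is done.

Besides the shell and the picture viewer there is one more tool, called after "Request:" by a JSON object that holds its "api" and its "payload". servo_tool: Moves the arm, as the interface text tells. Its arguments: {"type":"object","properties":{"moves":{"type":"array"},"squeeze":{"type":"number"}},"required":["moves"]}

```bash
mkdir -p pics; cat > h.py <<'E'
import numpy as np, cv2
from plant import arm
from scipy.spatial.transform import Rotation as Ro
def cam(n):
    s=arm.observe(); c=arm.camera(n)
    if n=="wrist":
        T=np.eye(4);T[:3,:3]=Ro.from_rotvec(s["eef_rot"]).as_matrix();T[:3,3]=s["tcp_pos"]
        W=T@np.array(c["tool_from_camera"]); c["R"]=W[:3,:3].T; c["t"]=-W[:3,:3].T@W[:3,3]
    c["R"]=np.array(c["R"]);c["t"]=np.array(c["t"])
    c["K"]=np.array([[c["fx"],0,c["cx"]],[0,c["fy"],c["cy"]],[0,0,1.]]);c["D"]=np.array([c["k1"],0,0,0.])
    return c
def save(c,f): cv2.imwrite("pics/"+f+".png",c["pixels"][:,:,::-1])
def plane(c,uv,z):
    p=cv2.undistortPoints(np.array(uv,float).reshape(-1,1,2),c["K"],c["D"]).reshape(-1,2)
    d=np.c_[p,np.ones(len(p))]@c["R"]; o=-c["R"].T@c["t"]
    return o+d*((np.array(z)-o[2])/d[:,2])[:,None]
def proj(c,X):
    return cv2.projectPoints(np.array(X,float).reshape(-1,1,3),cv2.Rodrigues(c["R"])[0],c["t"],c["K"],c["D"])[0].reshape(-1,2)
E
python3 - <<'E'
from h import *
import pickle
C={}
for n in("top","side"):
    C[n]=cam(n);save(C[n],n+"0");print(n,C[n]["fx"],C[n]["k1"],-C[n]["R"].T@C[n]["t"],C[n]["R"].round(2).tolist())
pickle.dump(C,open("c0.pkl","wb"))
s=arm.observe();print(s)
E
```

```text
top 462.0265753041163 -0.11576248151117634 [ 0.46802287 -0.00262431  1.1160518 ] [[0.02, -1.0, 0.01], [-0.99, -0.02, -0.1], [0.1, -0.01, -0.99]]
side 387.7703034358576 -0.049955917657245705 [0.41047045 0.61377265 0.66527709] [[-0.97, -0.25, -0.02], [-0.16, 0.68, -0.72], [0.19, -0.69, -0.69]]
{'time': 0.1, 'q': array([-1.35030812e+00,  3.79351332e-01,  1.73472433e+00, -9.26374749e-06,
        1.02847465e+00, -3.32696625e-02]), 'qd': array([-0.00074825, -0.000707  , -0.00124385,  0.0016297 ,  0.00057553,
       -0.00109119]), 'tau': array([-1.33706772e-04, -7.65037322e+01, -4.35289335e+01,  6.53162389e-02,
        3.99046310e-02, -2.44955902e-05]), 'tcp_pos': array([ 0.17566656, -0.67723756,  0.21335623]), 'eef_rot': array([-3.11539345e+00, -3.97420227e-01,  1.52968171e-04]), 'ft_force': array([-0.26736195,  1.19873845,  0.1244315 ]), 'torque': array([ 0.00981009, -0.00307182, -0.04125889]), 'grasp_force': 0.0, 'width': 0.09127685015965255}
```

View pics/top0.png

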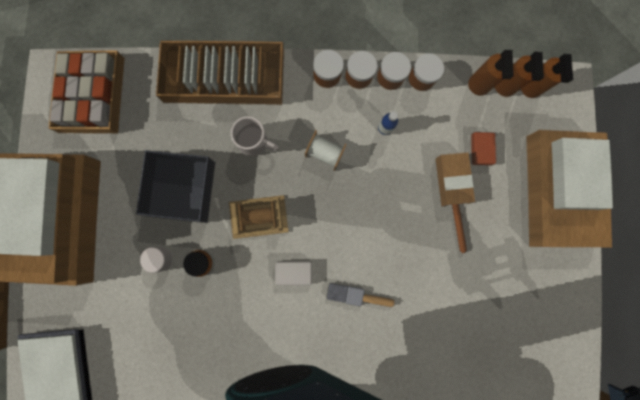

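View pics/side0.png

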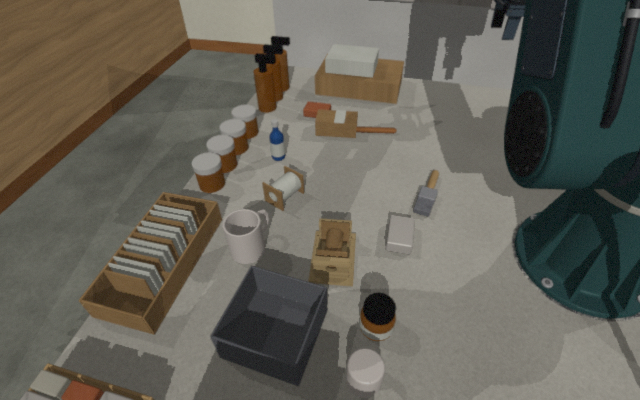

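Top: stand ≈(259,216), roll ≈(324,150), carton ≈(455,180) with rod down to (462,250), bin ≈(176,187). The side view shows the same things. I'll enlarge for edges.

```bash
python3 - <<'E'
import pickle,cv2
C=pickle.load(open("c0.pkl","rb"))
im=C["top"]["pixels"][:,:,::-1]
import numpy as np
a=cv2.resize(im[180:250,215:305],None,fx=4.4,fy=4.4,interpolation=cv2.INTER_CUBIC)
b=cv2.resize(im[125:195,290:380],None,fx=4.4,fy=4.4,interpolation=cv2.INTER_CUBIC)
c=cv2.resize(im[145:260,415:505],None,fx=4.4,fy=4.4,interpolation=cv2.INTER_CUBIC)
o=np.zeros((600,800,3),np.uint8);o[:a.shape[0],:a.shape[1]]=a
o[:0]=0;o[290:290+b.shape[0],:b.shape[1]]=b[:310];o[:c.shape[0],400:400+c.shape[1]]=c[:, :400]
o=cv2.convertScaleAbs(o,alpha=1.6)
cv2.imwrite("pics/crop.png",o)
E
```

```text
(no output)
```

View pics/crop.png

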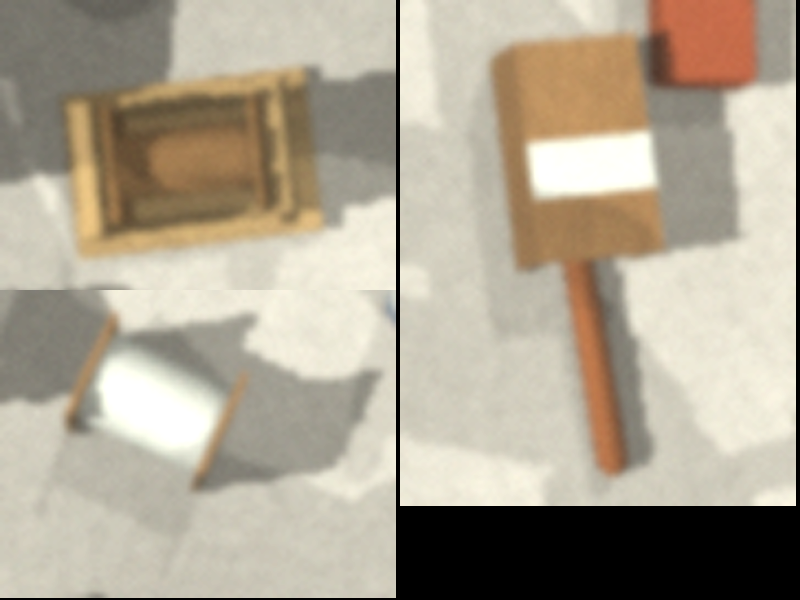

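Crop: stand with spool plates at left/right; the roll is turned about 25°; the rod runs down from the carton and leans slightly. Next I compute approximate positions.

```bash
python3 - <<'E'
from h import *
import pickle
C=pickle.load(open("c0.pkl","rb"));c=C["top"]
A=lambda L:np.array(L)/4.4+[215,180]-.5
B=lambda L:(np.array(L)-[0,290])/4.4+[290,125]-.5
D=lambda L:(np.array(L)-[400,0])/4.4+[415,145]-.5
def show(n,uv,z): print(n,(plane(c,uv,np.full(len(uv),z))*1000).round(0)[:,:2].tolist())
show("spool plates top mid",A([[110,165],[257,152]]),.068)
show("stand base corners",A([[85,256],[322,228],[303,68],[68,98]]),.008)
show("roll plate tops",B([[115,315],[72,415],[243,375],[200,480]]),.06)
show("carton top",D([[512,45],[633,36],[662,248],[530,258]]),.049)
show("rod",D([[577,265],[613,465]]),.009)
show("bin rim",[[144,153],[213,157],[208,221],[137,215]],.08)
show("soap",[[293,272]],.03);show("jar",[[197,263]],.07);show("candle",[[152,260]],.06);show("mug",[[247,135]],.09);show("bottle",[[389,122]],.11)
show("scraper/soapbox",[[327,290],[395,300],[362,308],[362,285]],.01)
E
```

```text
spool plates top mid [[517.0, 153.0], [526.0, 77.0]]
stand base corners [[470.0, 174.0], [488.0, 46.0], [575.0, 58.0], [556.0, 187.0]]
roll plate tops [[724.0, -16.0], [669.0, 6.0], [693.0, -84.0], [636.0, -62.0]]
carton top [[675.0, -312.0], [682.0, -379.0], [567.0, -393.0], [560.0, -321.0]]
rod [[561.0, -359.0], [450.0, -379.0]]
bin rim [[658.0, 379.0], [652.0, 217.0], [506.0, 222.0], [515.0, 386.0]]
soap [[393.0, 30.0]]
jar [[411.0, 246.0]]
candle [[414.0, 353.0]]
mug [[702.0, 140.0]]
bottle [[735.0, -179.0]]
scraper/soapbox [[351.0, -51.0], [330.0, -214.0], [310.0, -135.0], [364.0, -134.0]]
```

```bash
cat >> h.py <<'E'
def rel(x,y,z,a=None):
    s=arm.observe();R=Ro.from_rotvec(s["eef_rot"]).as_matrix()
    a0=np.degrees(np.arctan2(R[1,0],R[0,0]))
    d=R.T@(np.array([x,y,z])-s["tcp_pos"])
    sp=0 if a is None else np.radians((a0-a+180)%360-180)
    print("t=%.1f a0=%.2f tilt=%.4f rel"%(s["time"],a0,np.hypot(R[0,2],R[1,2])),d.round(4).tolist(),"spin %.4f"%sp,"q6 %.2f"%s["q"][5])
E
python3 - <<'E'
from h import *
rel(.50,-.35,.3,60);rel(.53,.09,.30,98)
E
```

```text
t=0.1 a0=14.54 tilt=0.0010 rel [0.3961, -0.2354, -0.0864] spin -0.7934 q6 -0.03
t=0.1 a0=14.54 tilt=0.0010 rel [0.5356, -0.6538, -0.086] spin -1.4567 q6 -0.03
```

Request:
{"api": "servo_tool", "payload": {"moves": [[[0.396,-0.235,-0.086,-0.793,0.06],[0.396,-0.235,-0.086,-0.793,0.06],[0.396,-0.235,-0.086,-0.793,0.06],[0.396,-0.235,-0.086,-0.793,0.06],[0.396,-0.235,-0.086,-0.793,0.06],[0.396,-0.235,-0.086,-0.793,0.06],[0.396,-0.235,-0.086,-0.793,0.06],[0.536,-0.654,-0.086,-1.457,0.06],[0.536,-0.654,-0.086,-1.457,0.06],[0.536,-0.654,-0.086,-1.457,0.06],[0.536,-0.654,-0.086,-1.457,0.06],[0.536,-0.654,-0.086,-1.457,0.06],[0.536,-0.654,-0.086,-1.457,0.06],[0.536,-0.654,-0.086,-1.457,0.06],[0.536,-0.654,-0.086,-1.457,0.06],[0.536,-0.654,-0.086,-1.457,0.06],[0.536,-0.654,-0.086,-1.457,0.06],[0.536,-0.654,-0.086,-1.457,0.06],[0.536,-0.654,-0.086,-1.457,0.06],[0.536,-0.654,-0.086,-1.457,0.06]]]}}

```text
time: 2.1
tcp_pos: [0.5301, 0.0905, 0.2996]
eef_rot: [-2.058, -2.373, 0.001]
ft_force: [-0.9, -0.7, -0.0]
width: 0.0597
grasp_force: 0.0
```

```bash
python3 - <<'E'
from h import *
import pickle
c=cam("wrist");pickle.dump(c,open("w1.pkl","wb"))
print(arm.observe()["tcp_pos"],-c["R"].T@c["t"],c["R"].round(2).tolist(),c["fx"],c["k1"])
im=cv2.convertScaleAbs(c["pixels"][:,:,::-1],alpha=1.3)
cv2.imwrite("pics/w1.png",cv2.resize(im,(800,500)))
E
```

```text
[0.53006557 0.08974099 0.2996237 ] [0.51895562 0.16926622 0.47037472] [[0.99, 0.14, -0.0], [0.13, -0.95, 0.28], [0.04, -0.28, -0.96]] 325.34875913786857 -0.02987433505269155
```

View pics/w1.png

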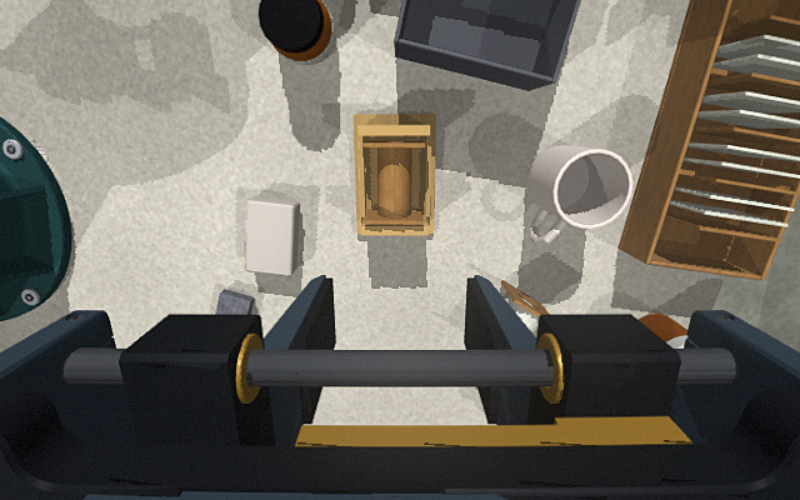

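The stand sits at about (395,175) in this view, the spool inside it. A zoom will give precise corners.

```bash
python3 - <<'E'
import pickle,cv2
c=pickle.load(open("w1.pkl","rb"))
im=c["pixels"][85:195,275:360,::-1]
cv2.imwrite("pics/w1c.png",cv2.convertScaleAbs(cv2.resize(im,None,fx=5.4,fy=5.4,interpolation=cv2.INTER_CUBIC),alpha=1.3))
E
```

```text
(no output)
```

View pics/w1c.png

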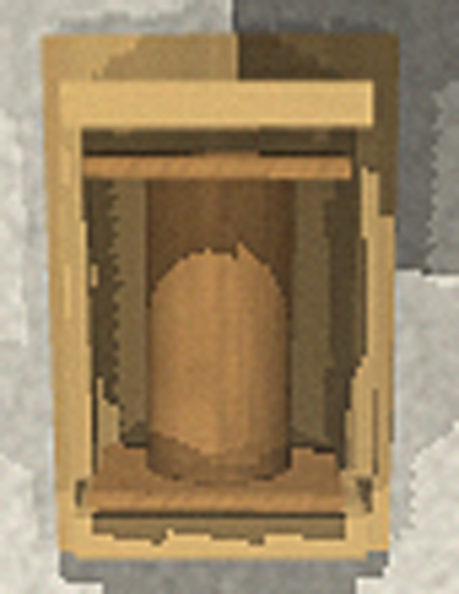

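Zoom: far cheek top bar (60,82)–(372,125), base corners (42,35), (398,35), (60,557), (389,553); spool plate tops at rows ≈167 and ≈498. Next I solve the planar pose from these corners.

```bash
cat > fit.py <<'E'
from h import *
from scipy.optimize import least_squares
def fit(c,uv,P,x0):
    uv=np.array(uv,float);P=np.array(P,float)/1000
    def w(p):
        R=Ro.from_euler("z",p[2]).as_matrix();return P@R.T+[p[0],p[1],0]
    r=least_squares(lambda p:(proj(c,w(p))-uv).ravel(),x0,loss="soft_l1")
    print((r.x[:2]*1000).round(1),"yaw %.2f"%np.degrees(r.x[2]),"res px",r.fun.reshape(-1,2).round(1).tolist());return r.x,w
E
python3 - <<'E'
from fit import *
import pickle
c=pickle.load(open("w1.pkl","rb"))
Z=lambda L:(np.array(L)+.5)/5.4-.5+[275,85]
uv=Z([[60,82],[372,82],[372,125],[60,128],[42,35],[398,35],[60,557],[389,553]])
P=[[-35,55,62],[35,55,62],[35,45,62],[-35,45,62],[-45,67,8],[45,67,8],[-45,-67,8],[45,-67,8]]
x,w=fit(c,uv,P,[.522,.116,.14])
R=Ro.from_euler("z",x[2]).as_matrix()
# spool plates tops midline at z .068
for z in(.068,):
  q=plane(c,Z([[86,167],[350,167],[82,497],[352,497]]),np.full(4,z));print(((q-[x[0],x[1],0])@R*1000).round(1).tolist())
Q=np.array([[35,-55,62],[-35,-55,62],[-35,-45,62],[35,-45,62],[0,-45,38]])/1000
print(((proj(c,Q@R.T+[x[0],x[1],0])-[275,85]+.5)*5.4).round(0).tolist())
cx=np.array([0,0,0])@R.T+[x[0],x[1],0]
rel(*(R@[0,0,0]+[x[0],x[1],.12]),90+np.degrees(x[2]))
E
```

```text
[520.7 117.5] yaw 8.42 res px [[-0.1, 0.3], [0.2, -0.1], [0.1, 0.5], [0.2, 0.3], [-0.4, 0.1], [0.1, -0.3], [-0.3, -0.7], [0.1, -0.3]]
[[-29.1, 37.0, 68.0], [29.6, 36.6, 68.0], [-32.3, -38.1, 68.0], [30.9, -38.5, 68.0]]
[[367.0, 559.0], [76.0, 561.0], [74.0, 520.0], [368.0, 519.0], [222.0, 498.0]]
t=2.1 a0=98.04 tilt=0.0007 rel [0.0288, -0.0053, 0.1796] spin -0.0066 q6 -0.02
```

Request:
{"api": "servo_tool", "payload": {"moves": [[[0.029,-0.005,0.04,-0.007,0.06],[0.029,-0.005,0.09,-0.007,0.06],[0.029,-0.005,0.14,-0.007,0.06],[0.029,-0.005,0.19,-0.007,0.06],[0.029,-0.005,0.23,-0.007,0.06],[0.029,-0.005,0.255,-0.007,0.06],[0.029,-0.005,0.275,-0.007,0.06],[0.029,-0.005,0.275,-0.007,0.06],[0.029,-0.005,0.275,-0.007,0.02],[0.029,-0.005,0.275,-0.007,0.02],[0.029,-0.005,0.275,-0.007,0.02],[0.029,-0.005,0.275,-0.007,0.02],[0.029,-0.005,0.275,-0.007,0.02],[0.029,-0.005,0.275,-0.007,0.02]]], "squeeze": 12}}

```text
time: 3.55
tcp_pos: [0.522, 0.1181, 0.026]
eef_rot: [2.052, 2.378, 0.001]
ft_force: [-1.9, -2.6, 10.2]
width: 0.0346
grasp_force: 12.0
```

```bash
python3 - <<'E'
from h import *
s=arm.observe();print(s["width"],s["grasp_force"],s["tcp_pos"],s["ft_force"])
rel(.583,.301,.24,98.4)
rel(.583,.301,.06,98.4)
E
```

```text
0.03458835458995245 11.994692970329197 [0.52203337 0.1180632  0.02602315] [-1.87305152 -2.58413927 10.15989693]
t=3.5 a0=98.43 tilt=0.0013 rel [0.172, 0.0874, -0.2139] spin 0.0005 q6 0.03
t=3.5 a0=98.43 tilt=0.0013 rel [0.172, 0.0872, -0.0339] spin 0.0005 q6 0.03
```

Request:
{"api": "servo_tool", "payload": {"moves": [[[0,0,-0.03,0,0.02],[0,0,-0.075,0,0.02],[0.01,0,-0.125,0,0.02],[0.05,0.03,-0.135,0,0.02],[0.1,0.06,-0.135,0,0.02],[0.14,0.08,-0.135,0,0.02],[0.168,0.087,-0.135,0,0.02],[0.168,0.087,-0.1,0,0.02],[0.168,0.087,-0.06,0,0.02],[0.168,0.087,-0.03,0,0.02],[0.168,0.087,-0.02,0,0.02],[0.168,0.087,-0.02,0,0.06],[0.168,0.087,-0.02,0,0.06],[0.168,0.087,-0.02,0,0.06],[0.168,0.087,-0.02,0,0.06],[0.168,0.087,-0.07,0,0.06],[0.168,0.087,-0.12,0,0.06],[0.168,0.087,-0.17,0,0.06],[0.168,0.087,-0.2,0,0.06]]], "squeeze": 20}}

```text
time: 5.45
tcp_pos: [0.584, 0.2975, 0.2301]
eef_rot: [2.051, 2.377, 0.007]
ft_force: [-0.2, -0.3, 0.3]
width: 0.06
grasp_force: 0.0
```

```bash
python3 - <<'E'
from h import *
rel(.67,.09,.30,98.4); rel(.68,-.1,.30,65)
E
```

```text
t=5.5 a0=98.42 tilt=0.0051 rel [-0.2177, 0.055, -0.0699] spin 0.0004 q6 0.29
t=5.5 a0=98.42 tilt=0.0051 rel [-0.4072, 0.0371, -0.0703] spin 0.5833 q6 0.29
```

Request:
{"api": "servo_tool", "payload": {"moves": [[[-0.05,0.01,-0.04,0.1,0.075],[-0.1,0.02,-0.07,0.2,0.075],[-0.15,0.02,-0.07,0.3,0.075],[-0.2,0.03,-0.07,0.4,0.075],[-0.25,0.03,-0.07,0.5,0.075],[-0.3,0.03,-0.07,0.58,0.075],[-0.35,0.03,-0.07,0.58,0.075],[-0.372,0.032,-0.07,0.583,0.075],[-0.372,0.032,-0.07,0.583,0.075],[-0.372,0.032,-0.07,0.583,0.075]]]}}

```text
time: 6.45
tcp_pos: [0.6689, -0.0671, 0.2955]
eef_rot: [2.651, 1.686, 0.001]
ft_force: [-0.3, 1.0, -1.0]
width: 0.0749
grasp_force: 0.0
```

```bash
python3 - <<'E'
from h import *
import pickle
c=cam("wrist");pickle.dump(c,open("w2.pkl","wb"))
p=proj(c,[[.68,-.039,.03]])[0].astype(int);print(p)
y,x=max(p[1]-55,0),max(p[0]-70,0)
print("crop",x,y)
im=c["pixels"][y:y+110,x:x+145,::-1]
t=cam("top");b=cv2.resize(t["pixels"][140:230,130:310,::-1],None,fx=2.,fy=2.)
a=cv2.resize(im,None,fx=5.4,fy=5.4,interpolation=cv2.INTER_CUBIC)[:590]
cv2.imwrite("pics/w2c.png",cv2.convertScaleAbs(a,alpha=1.3));cv2.imwrite("pics/t2.png",b)
E
```

```text
[317 141]
crop 247 86
```

View pics/w2c.png

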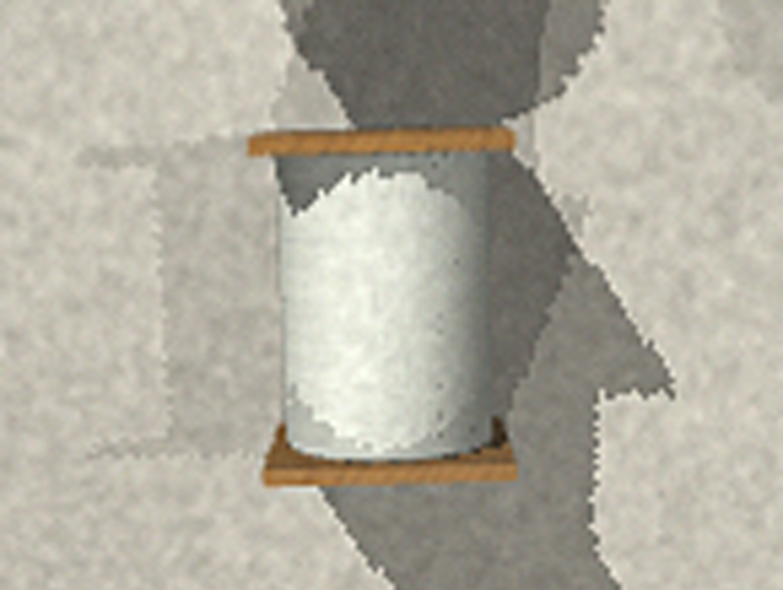

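Roll: upper plate top (249,135)–(514,150), lower plate outer edge (264,485)–(516,478), in crop pixels.

```bash
python3 - <<'E'
from fit import *
import pickle
c=pickle.load(open("w2.pkl","rb"))
Z=lambda L:(np.array(L)+.5)/5.4-.5+[247,86]
x,w=fit(c,Z([[249,135],[514,128],[514,150],[250,156],[264,485],[516,478]]),[[-30,40,60],[30,40,60],[30,36,60],[-30,36,60],[-30,-40,60],[30,-40,60]],[.68,-.039,-.43])
rel(x[0],x[1],.020,90+np.degrees(x[2]))
E
```

```text
[681.1 -38.2] yaw -23.75 res px [[-0.3, 0.2], [0.3, 0.2], [0.3, -0.4], [-0.3, -0.3], [-0.2, 0.1], [0.2, 0.3]]
t=6.5 a0=65.05 tilt=0.0004 rel [0.0299, -0.0005, 0.2753] spin -0.0211 q6 0.30
```

View pics/t2.png

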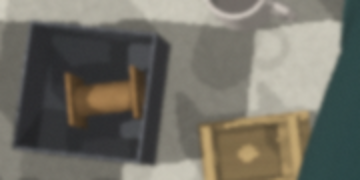

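Request:
{"api": "servo_tool", "payload": {"moves": [[[0.03,-0.0005,0.05,-0.021,0.075],[0.03,-0.0005,0.1,-0.021,0.075],[0.03,-0.0005,0.15,-0.021,0.075],[0.03,-0.0005,0.2,-0.021,0.075],[0.03,-0.0005,0.24,-0.021,0.075],[0.03,-0.0005,0.265,-0.021,0.075],[0.03,-0.0005,0.28,-0.021,0.075],[0.03,-0.0005,0.28,-0.021,0.075],[0.03,-0.0005,0.28,-0.021,0.04],[0.03,-0.0005,0.28,-0.021,0.04],[0.03,-0.0005,0.28,-0.021,0.04],[0.03,-0.0005,0.28,-0.021,0.04],[0.03,-0.0005,0.28,-0.021,0.04]]], "squeeze": 25}}

```text
time: 7.85
tcp_pos: [0.6819, -0.0389, 0.0163]
eef_rot: [2.631, 1.716, 0.002]
ft_force: [-2.4, 1.5, 9.2]
width: 0.0506
grasp_force: 25.0
```

```bash
python3 - <<'E'
from h import *
s=arm.observe();print(s["width"],s["grasp_force"],s["tcp_pos"],s["ft_force"])
R=Ro.from_euler("z",np.radians(8.42)).as_matrix()
for z in(.11,.0225):rel(*(R@[0,0,0]+[.5207,.1175,z]),98.42)
E
```

```text
0.05062432778621844 25.00130820359118 [ 0.68191427 -0.03890267  0.01632667] [-2.42662485  1.4854722   9.16127767]
t=7.8 a0=66.22 tilt=0.0015 rel [0.0782, -0.2105, -0.0939] spin -0.5620 q6 0.32
t=7.8 a0=66.22 tilt=0.0015 rel [0.0781, -0.2106, -0.0064] spin -0.5620 q6 0.32
```

Request:
{"api": "servo_tool", "payload": {"moves": [[[0,0,-0.04,0,0.04],[0,0,-0.08,0,0.04],[0.02,-0.04,-0.105,-0.12,0.04],[0.04,-0.085,-0.105,-0.26,0.04],[0.055,-0.13,-0.105,-0.4,0.04],[0.07,-0.175,-0.105,-0.54,0.04],[0.078,-0.2,-0.105,-0.562,0.04],[0.078,-0.2105,-0.105,-0.562,0.04],[0.078,-0.2105,-0.105,-0.562,0.04],[0.078,-0.2105,-0.105,-0.562,0.04]]], "squeeze": 30}}

```text
time: 8.85
tcp_pos: [0.5211, 0.1169, 0.1204]
eef_rot: [2.053, 2.377, 0.001]
ft_force: [-0.1, -0.0, -1.2]
width: 0.0503
grasp_force: 30.0
```

```bash
python3 - <<'E'
from h import *
import pickle
c=cam("wrist");pickle.dump(c,open("w3.pkl","wb"))
s=arm.observe();print(s["tcp_pos"],s["width"])
rel(.5207,.1175,.0225,98.42)
p=proj(c,[[.5207,.1175,.06]])[0].astype(int);print(p)
im=c["pixels"][60:260,180:450,::-1]
cv2.imwrite("pics/w3c.png",cv2.convertScaleAbs(cv2.resize(im,None,fx=2.95,fy=2.95,interpolation=cv2.INTER_CUBIC),alpha=1.3))
E
```

```text
[0.52123644 0.11672827 0.12024643] 0.05043546415902698
t=8.9 a0=98.35 tilt=0.0010 rel [0.0008, -0.0005, 0.0977] spin -0.0013 q6 0.03
[319 212]
```

View pics/w3c.png

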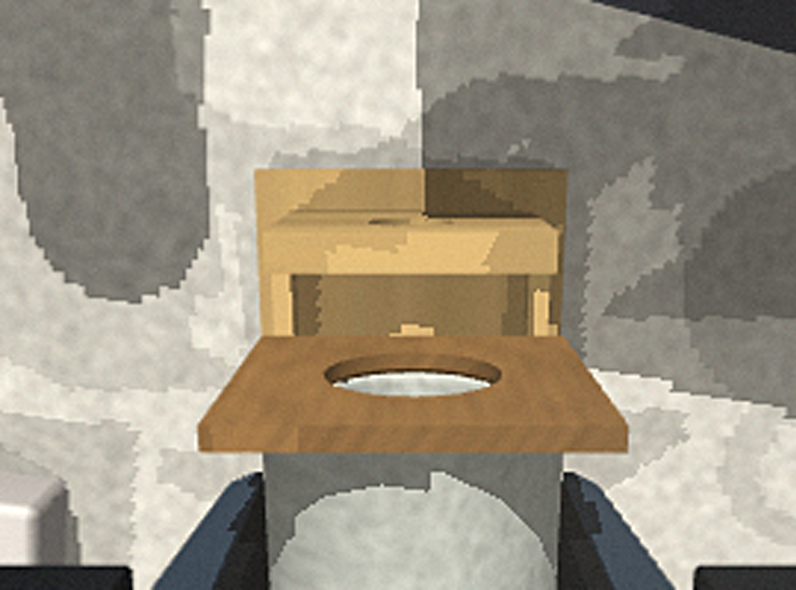

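The held roll is centred on the cradle (plate centre col 413, cheek centre col 411) and level; lower it.

Request:
{"api": "servo_tool", "payload": {"moves": [[[0.001,-0.0005,0.03,-0.001,0.04],[0.001,-0.0005,0.06,-0.001,0.04],[0.001,-0.0005,0.075,-0.001,0.04],[0.001,-0.0005,0.083,-0.001,0.04],[0.001,-0.0005,0.089,-0.001,0.04],[0.001,-0.0005,0.093,-0.001,0.04],[0.001,-0.0005,0.096,-0.001,0.04],[0.001,-0.0005,0.096,-0.001,0.04]]]}}

```text
time: 9.7
tcp_pos: [0.5199, 0.1183, 0.0244]
eef_rot: [2.051, 2.379, 0.001]
ft_force: [-0.7, -0.5, -1.2]
width: 0.0506
grasp_force: 30.0
```

Request:
{"api": "servo_tool", "payload": {"moves": [[[0,0,0.001,0,0.04],[0,0,0.001,0,0.04]]]}}

```text
time: 9.9
tcp_pos: [0.5199, 0.1184, 0.0242]
eef_rot: [2.051, 2.379, 0.001]
ft_force: [-6.7, -2.2, 18.1]
width: 0.0505
grasp_force: 30.0
```

Request:
{"api": "servo_tool", "payload": {"moves": [[[0,0,-0.001,0,0.075],[0,0,-0.001,0,0.075],[0,0,-0.001,0,0.075],[0,0,-0.001,0,0.075],[0,0,-0.04,0,0.075],[0,0,-0.09,0,0.075],[0,0,-0.14,0,0.075],[-0.01,0,-0.19,0,0.06],[-0.02,0,-0.24,0,0.06],[-0.02,0,-0.27,0,0.06],[-0.02,0,-0.27,0,0.06]]]}}

```text
time: 11.0
tcp_pos: [0.5244, 0.0985, 0.2978]
eef_rot: [2.048, 2.376, 0.009]
ft_force: [0.9, 1.8, 0.1]
width: 0.0603
grasp_force: 0.0
```

```bash
python3 - <<'E'
from h import *
import pickle
c=cam("wrist");pickle.dump(c,open("w4.pkl","wb"))
p=proj(c,[[.5207,.1175,.04]])[0].astype(int)
y,x=max(p[1]-55,0),p[0]-45;print(x,y)
a=cv2.resize(c["pixels"][y:y+110,x:x+90,::-1],None,fx=5,fy=5,interpolation=cv2.INTER_CUBIC)
cv2.imwrite("pics/w4.png",cv2.convertScaleAbs(a,alpha=1.3))
rel(.53,-.367,.05,0);rel(.52,-.30,.3,0)
E
```

```text
272 95
t=11.1 a0=98.47 tilt=0.0039 rel [-0.4614, -0.0628, 0.2447] spin 1.7185 q6 -0.01
t=11.1 a0=98.47 tilt=0.0039 rel [-0.3937, -0.0618, -0.0053] spin 1.7185 q6 -0.01
```

View pics/w4.png

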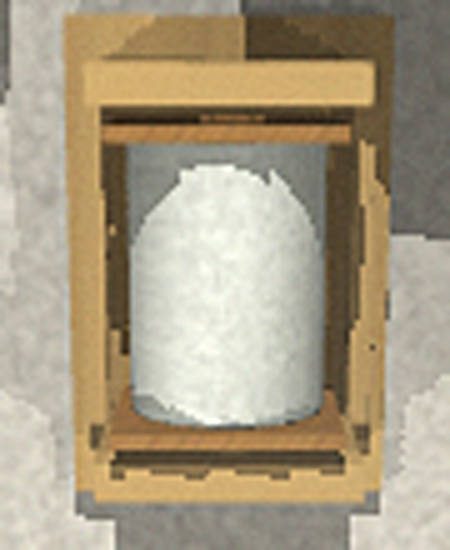

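The roll is seated between lips and cheeks. On to the rod.

Request:
{"api": "servo_tool", "payload": {"moves": [[[-0.05,-0.01,-0.005,0.14,0.05],[-0.1,-0.02,-0.005,0.29,0.05],[-0.15,-0.03,-0.005,0.44,0.05],[-0.2,-0.04,-0.005,0.58,0.05],[-0.245,-0.05,-0.005,0.72,0.05],[-0.29,-0.06,-0.005,0.87,0.05],[-0.335,-0.07,-0.005,1.02,0.05],[-0.38,-0.08,-0.005,1.17,0.05],[-0.42,-0.09,-0.005,1.32,0.05],[-0.455,-0.102,-0.005,1.46,0.05],[-0.455,-0.102,-0.005,1.61,0.05],[-0.455,-0.102,-0.005,1.718,0.05],[-0.455,-0.102,-0.005,1.718,0.05],[-0.455,-0.102,-0.005,1.718,0.05]]]}}

```text
time: 12.45
tcp_pos: [0.4882, -0.3661, 0.2966]
eef_rot: [-3.14, -0.007, 0.002]
ft_force: [0.8, -0.7, -0.4]
width: 0.05
grasp_force: 0.0
```

```bash
cat > rod.py <<'E'
from h import *
def rodmask(c,box,z=.009):
    """red wood mask limited to world box x0,x1,y0,y1; returns contour rect in world"""
    hsv=cv2.cvtColor(c["pixels"],cv2.COLOR_RGB2HSV)
    m=((hsv[...,0]<14)&(hsv[...,1]>110)&(hsv[...,2]>40)).astype(np.uint8)
    poly=proj(c,[[box[0],box[2],z],[box[1],box[2],z],[box[1],box[3],z],[box[0],box[3],z]])
    k=np.zeros_like(m);cv2.fillConvexPoly(k,poly.astype(np.int32),1);m&=k
    m=cv2.morphologyEx(m,cv2.MORPH_OPEN,np.ones((3,3)))
    n,l,st,_=cv2.connectedComponentsWithStats(m);i=1+np.argmax(st[1:,4]);m=(l==i).astype(np.uint8)
    ct=max(cv2.findContours(m,0,cv2.CHAIN_APPROX_NONE)[0],key=len).reshape(-1,2)
    w=plane(c,ct,np.full(len(ct),z))[:,:2]
    return m,ct,w
E
python3 - <<'E'
from rod import *
import pickle
c=cam("wrist");pickle.dump(c,open("w5.pkl","wb"))
s=arm.observe();print(s["tcp_pos"])
p=proj(c,[[.505,-.37,.009]])[0].astype(int);print(p)
print(cv2.cvtColor(c["pixels"],cv2.COLOR_RGB2HSV)[p[1],p[0]-9:p[0]+10:2].tolist())
m,ct,w=rodmask(c,[.42,.58,-.42,-.32])
print(m.sum(),ct.min(0),ct.max(0))
r=cv2.minAreaRect((w*1000).astype(np.float32));print(r,cv2.boxPoints(r).round(1).tolist())
cv2.imwrite("pics/w5m.png",m*255);save(c,"w5")
E
```

```text
[ 0.48836092 -0.36610708  0.29692333]
[322 149]
[[23, 24, 128], [13, 143, 109], [12, 168, 141], [12, 174, 141], [12, 169, 125], [12, 164, 112], [12, 155, 79], [12, 182, 66], [17, 20, 114], [18, 27, 113]]
1000 [309 110] [333 192]
((501.4325866699219, -369.44317626953125), (118.42568969726562, 17.470834732055664), 9.745563507080078) [[441.6000061035156, -370.8999938964844], [444.6000061035156, -388.1000061035156], [561.2999877929688, -368.0], [558.2999877929688, -350.79998779296875]]
```

```bash
python3 - <<'E'
from h import *
rel(.5304,-.3645,.003,9.75)
E
```

```text
t=12.5 a0=0.25 tilt=0.0014 rel [0.0424, -0.0012, 0.2939] spin -0.1658 q6 0.88
```

Request:
{"api": "servo_tool", "payload": {"moves": [[[0.042,-0.001,0.04,-0.12,0.045],[0.042,-0.001,0.09,-0.166,0.045],[0.042,-0.001,0.14,-0.166,0.045],[0.042,-0.001,0.19,-0.166,0.045],[0.042,-0.001,0.23,-0.166,0.045],[0.042,-0.001,0.26,-0.166,0.045],[0.042,-0.001,0.28,-0.166,0.045],[0.042,-0.001,0.292,-0.166,0.045],[0.042,-0.001,0.294,-0.166,0.045],[0.042,-0.001,0.294,-0.166,0.045],[0.042,-0.001,0.294,-0.166,0.045]]]}}

```text
time: 13.6
tcp_pos: [0.5312, -0.366, 0.0052]
eef_rot: [3.129, 0.262, 0.002]
ft_force: [0.8, -0.1, -0.4]
width: 0.045
grasp_force: 0.0
```

```bash
python3 - <<'E'
from h import *
print(arm.observe()["ft_force"])
rel(.5304,-.3645,.003,9.75)
E
```

```text
[ 0.77565025 -0.14932765 -0.3625263 ]
t=13.6 a0=9.58 tilt=0.0017 rel [-0.0005, -0.0016, 0.0022] spin -0.0029 q6 0.76
```

Request:
{"api": "servo_tool", "payload": {"moves": [[[0,-0.0015,0.0025,0,0.045],[0,-0.0015,0.0025,0,0.01],[0,-0.0015,0.0025,0,0.01],[0,-0.0015,0.0025,0,0.01],[0,-0.0015,0.0025,0,0.01],[0,-0.0015,0.0025,0,0.01],[0,-0.0015,0.0025,0,0.01],[-0.01,-0.0015,0.0025,0,0.01],[-0.03,-0.0015,0.0025,0,0.01],[-0.05,-0.0015,0.0025,0,0.01],[-0.07,-0.0015,0.0025,0,0.01],[-0.09,-0.0015,0.0025,0,0.01],[-0.105,-0.0015,0.0025,0,0.01],[-0.115,-0.0015,0.0025,0,0.01],[-0.115,-0.0015,0.0025,0,0.01]]], "squeeze": 20}}

```text
time: 15.1
tcp_pos: [0.4152, -0.3834, 0.0015]
eef_rot: [-3.13, -0.26, 0.002]
ft_force: [-3.6, -0.3, 5.1]
width: 0.0174
grasp_force: 20.0
```

```bash
python3 - <<'E'
from rod import *
c=cam("top")
p=proj(c,[[.445,-.38,.009]])[0];print(p)
m,ct,w=rodmask(c,[.3,.565,-.44,-.32]); r=cv2.minAreaRect((w*1000).astype(np.float32));print(m.sum(),r,(w.min(0)*1000).round(),(w.max(0)*1000).round())
s=arm.observe();print(s["ft_force"],s["width"])
c=cam("wrist");m,ct,w=rodmask(c,[.3,.565,-.44,-.32]);print(m.sum(),(w.min(0)*1000).round(),(w.max(0)*1000).round());cv2.imwrite("pics/w6m.png",m*255);save(c,"w6")
# tab width far from the fingers
for x in (.46,.47,.48,.49,.50,.51,.52,.53,.54):
    k=abs(w[:,0]-x)<.004
    if k.any(): print(x,(w[k,1].min()*1000).round(1),(w[k,1].max()*1000).round(1))
rel(.545,-.0467,.03,-75)
E
```

```text
[463.26625609 252.44486993]
283 ((479.0345153808594, -375.0502014160156), (62.46158981323242, 32.94175720214844), 9.581533432006836) [ 448. -392.] [ 512. -355.]
[-3.51719347 -0.65031283  7.16463406] 0.017454115941291943
10112 [ 399. -395.] [ 514. -352.]
0.46 -385.4 -359.2
0.47 -391.5 -357.3
0.48 -390.3 -355.9
0.49 -388.8 -354.0
0.5 -386.9 -352.2
0.51 -385.4 -351.6
t=15.2 a0=9.54 tilt=0.0012 rel [0.1831, -0.3105, -0.0285] spin 1.4755 q6 0.62
```

The tab is fully out, from x≈0.465 to 0.512, 32 mm wide and flat. Carry it to the insertion line and lay it down.

Request:
{"api": "servo_tool", "payload": {"moves": [[[0,0,-0.02,0,0.01],[0,-0.01,-0.04,0.05,0.01],[0.01,-0.04,-0.04,0.18,0.01],[0.03,-0.07,-0.04,0.32,0.01],[0.05,-0.1,-0.04,0.46,0.01],[0.07,-0.13,-0.04,0.6,0.01],[0.09,-0.16,-0.04,0.74,0.01],[0.11,-0.19,-0.04,0.88,0.01],[0.13,-0.22,-0.04,1.02,0.01],[0.15,-0.25,-0.04,1.16,0.01],[0.165,-0.28,-0.04,1.3,0.01],[0.18,-0.305,-0.04,1.43,0.01],[0.183,-0.31,-0.04,1.475,0.01],[0.183,-0.31,-0.03,1.475,0.01],[0.183,-0.31,-0.018,1.475,0.01],[0.183,-0.31,-0.01,1.475,0.01],[0.183,-0.31,-0.004,1.475,0.01],[0.183,-0.31,-0.001,1.475,0.01],[0.183,-0.31,-0.001,1.475,0.01]]], "squeeze": 25}}

```text
time: 17.1
tcp_pos: [0.5455, -0.0474, 0.002]
eef_rot: [2.493, -1.911, -0.001]
ft_force: [0.3, 0.1, -0.6]
width: 0.0171
grasp_force: 25.0
```

```bash
python3 - <<'E'
from rod import *
s=arm.observe();print(s["ft_force"],s["width"],s["tcp_pos"])
E
```

```text
[ 0.2697694   0.12400873 -0.61760238] 0.01713758452240842 [ 0.54554194 -0.04740842  0.00197837]
```

Request:
{"api": "servo_tool", "payload": {"moves": [[[0,0,0,0,0.05],[0,0,0,0,0.05],[0,0,0,0,0.05],[0,0,-0.03,0,0.05],[0,0,-0.08,0,0.05],[0.02,0,-0.13,-0.15,0.05],[0.05,0,-0.18,-0.3,0.05],[0.07,0,-0.22,-0.45,0.05],[0.073,0,-0.25,-0.6,0.05],[0.073,0,-0.25,-0.75,0.05],[0.073,0,-0.25,-0.9,0.05],[0.073,0,-0.25,-1.05,0.05],[0.073,0,-0.25,-1.2,0.05],[0.073,0,-0.25,-1.35,0.05],[0.073,0,-0.25,-1.5,0.05],[0.073,0,-0.25,-1.65,0.05],[0.073,0,-0.25,-1.8,0.05],[0.073,0,-0.25,-1.95,0.05],[0.073,0,-0.25,-2.1,0.05],[0.073,0,-0.25,-2.25,0.05]]]}}

```text
time: 19.1
tcp_pos: [0.5647, -0.1176, 0.2525]
eef_rot: [2.795, 1.434, 0.0]
ft_force: [1.1, 0.3, 0.3]
width: 0.0495
grasp_force: 0.0
```

Request:
{"api": "servo_tool", "payload": {"moves": [[[0,0,0,-0.15,0.05],[0,0,0,-0.3,0.05],[0,0,0,-0.45,0.05],[0,0,0,-0.6,0.05],[0,0,0,-0.75,0.05],[0,0,0,-0.89,0.05],[0,0,0,-0.89,0.05],[0,0,0,-0.89,0.05]]]}}

```text
time: 19.9
tcp_pos: [0.5648, -0.1176, 0.2525]
eef_rot: [1.919, 2.488, 0.0]
ft_force: [0.9, -0.2, 0.4]
width: 0.0502
grasp_force: 0.0
```

```bash
python3 - <<'E'
from rod import *
c=cam("wrist");save(c,"w7")
m,ct,w=rodmask(c,[.47,.64,-.2,.06]); w=w*1000
r=cv2.minAreaRect(w.astype(np.float32));print(m.sum(),r)
print(cv2.boxPoints(r).round(1).tolist())
# axis from width profile: use pixel points of mask on plane z=9
ys,xs=np.nonzero(m);P=plane(c,np.c_[xs,ys],np.full(len(xs),.009))[:,:2]*1000
d=np.array([np.cos(np.radians(-75)),np.sin(np.radians(-75))]);n=np.array([-d[1],d[0]])
o=np.array([545.5,-47.4]);u=(P-o)@d;v=(P-o)@n
for a in range(-100,110,10):
    k=abs(u-a)<3
    if k.sum()>3: print(a,v[k].min().round(1),v[k].max().round(1),((v[k].min()+v[k].max())/2).round(2))
print(u.min(),u.max());s=arm.observe();print(s["tcp_pos"])
E
```

```text
2472 ((547.122802734375, -52.68408966064453), (32.22106170654297, 185.79745483398438), 15.279481887817383)
[[507.1000061035156, 32.70000076293945], [556.0999755859375, -146.5], [587.0999755859375, -138.10000610351562], [538.2000122070312, 41.20000076293945]]
-90 -5.0 0.8 -2.05
-80 -8.6 7.8 -0.38
-70 -8.7 7.8 -0.44
-60 -8.8 4.2 -2.28
-50 -7.7 7.8 0.01
-40 -7.9 7.7 -0.05
-30 -8.0 8.9 0.48
-20 -8.1 8.9 0.42
-10 -8.2 8.9 0.36
0 -8.3 8.9 0.29
10 -8.5 8.9 0.23
20 -7.3 7.7 0.17
30 -7.4 7.7 0.11
40 -7.5 8.9 0.68
50 -14.0 15.3 0.62
60 -15.5 16.6 0.56
70 -15.6 16.6 0.52
80 -14.5 16.7 1.1
90 -14.7 16.7 1.04
100 -14.7 16.8 1.01
-87.35069633054445 98.34947772500459
[ 0.56479049 -0.11757535  0.25249516]
```

The rod lies flat and free: tab spans u≈52–97 mm, axis at −74.7°. Grasp the tab.

```bash
python3 - <<'E'
from h import *
rel(.5658,-.1205,.003,105.3)
E
```

```text
t=19.9 a0=104.73 tilt=0.0001 rel [-0.0031, 0.0002, 0.2495] spin -0.0100 q6 -0.50
```

Request:
{"api": "servo_tool", "payload": {"moves": [[[-0.003,0,0.05,-0.01,0.05],[-0.003,0,0.1,-0.01,0.05],[-0.003,0,0.15,-0.01,0.05],[-0.003,0,0.2,-0.01,0.05],[-0.003,0,0.23,-0.01,0.05],[-0.003,0,0.245,-0.01,0.05],[-0.003,0,0.249,-0.01,0.05],[-0.003,0,0.249,-0.01,0.05],[-0.003,0,0.249,-0.01,0.02],[-0.003,0,0.249,-0.01,0.02],[-0.003,0,0.249,-0.01,0.02],[-0.003,0,0.249,-0.01,0.02],[-0.003,0,0.249,-0.01,0.02],[-0.003,0,0.249,-0.01,0.02]]], "squeeze": 40}}

```text
time: 21.35
tcp_pos: [0.5664, -0.1207, 0.0047]
eef_rot: [1.9, 2.5, 0.001]
ft_force: [-1.0, -0.1, 9.2]
width: 0.0321
grasp_force: 40.0
```

```bash
python3 - <<'E'
from h import *
s=arm.observe();print(s["tcp_pos"],s["width"],s["grasp_force"],s["ft_force"])
R=Ro.from_euler("z",np.radians(8.42)).as_matrix()
# rod axis: at tcp z now = .009 ; origin is 24 mm ahead (tool x) of TCP
z=s["tcp_pos"][2]+.029
for oy in (-215,-100,-55): rel(*(R@[0,(oy-24)/1000,0]+[.5207,.1175,z]),98.42)
E
```

```text
[ 0.56641125 -0.12069808  0.00470191] 0.03210842270223136 39.999902844429016 [-1.03957669 -0.10690236  9.16458642]
t=21.4 a0=105.52 tilt=0.0017 rel [0.0046, -0.0098, -0.029] spin 0.1239 q6 -0.52
t=21.4 a0=105.52 tilt=0.0017 rel [0.1187, 0.0044, -0.0291] spin 0.1239 q6 -0.52
t=21.4 a0=105.52 tilt=0.0017 rel [0.1633, 0.01, -0.0291] spin 0.1239 q6 -0.52
```

Request:
{"api": "servo_tool", "payload": {"moves": [[[0,0,-0.015,0,0.02],[0,0,-0.029,0.03,0.02],[0.004,-0.006,-0.029,0.09,0.02],[0.0046,-0.0098,-0.029,0.124,0.02],[0.0046,-0.0098,-0.029,0.124,0.02],[0.0046,-0.0098,-0.029,0.124,0.02],[0.0046,-0.0098,-0.029,0.124,0.02]]]}}

```text
time: 22.05
tcp_pos: [0.5553, -0.1187, 0.0328]
eef_rot: [2.051, 2.379, 0.0]
ft_force: [-0.3, 0.8, 0.2]
width: 0.0317
grasp_force: 40.0
```

```bash
cat > chk.py <<'E'
from rod import *
R=Ro.from_euler("z",np.radians(8.42)).as_matrix();S=np.array([.5207,.1175,0])
rel(*(R@[0,-.239,0]+S+[0,0,.0337]),98.42)
c=cam("wrist");save(c,"w8")
hsv=cv2.cvtColor(c["pixels"],cv2.COLOR_RGB2HSV)
m=((hsv[...,0]<14)&(hsv[...,1]>110)&(hsv[...,2]>40)).astype(np.uint8)
ys,xs=np.nonzero(m);P=(plane(c,np.c_[xs,ys],np.full(len(xs),.038))-S)@R*1000
for a in range(-200,-50,10):
    k=(abs(P[:,1]-a)<2)&(abs(P[:,0])<30)
    if k.sum()>3: print(a,P[k,0].min().round(1),P[k,0].max().round(1),((P[k,0].min()+P[k,0].max())/2).round(2))
k=(abs(P[:,0])<7)&(P[:,1]>-120)&(P[:,1]<-50);print("tip y",P[k,1].max() if k.any() else None)
s=arm.observe();print(s["tcp_pos"],s["width"],s["ft_force"])
print("near cheek top corners px",proj(c,(np.array([[-35,-55,62],[35,-55,62],[-35,-45,62],[35,-45,62],[0,-55,38]])/1000)@R.T+S).round(1).tolist())
E
python3 chk.py
```

```text
t=22.1 a0=98.47 tilt=0.0005 rel [-0.0003, 0.0004, -0.0009] spin 0.0009 q6 -0.40
-200 -9.1 8.3 -0.42
-190 -9.4 7.6 -0.92
-180 -9.3 7.9 -0.69
-170 -9.2 7.8 -0.67
-160 -9.0 8.2 -0.44
-150 -9.4 8.0 -0.66
-140 -9.2 7.9 -0.66
-130 -9.1 8.2 -0.43
-120 -9.4 8.1 -0.66
tip y -114.04313460349721
[ 0.55523196 -0.11871798  0.03270568] 0.0318564144028585 [-0.68573688 -0.17618789 -0.74978134]
near cheek top corners px [[219.6, -206.4], [422.0, -206.1], [218.0, -240.9], [423.6, -240.6], [320.6, -156.5]]
```

Request:
{"api": "servo_tool", "payload": {"moves": [[[0,0.001,-0.001,0,0.02],[0.01,0.001,-0.001,0,0.02],[0.02,0.001,-0.001,0,0.02],[0.028,0.001,-0.001,0,0.02],[0.034,0.001,-0.001,0,0.02],[0.04,0.001,-0.001,0,0.02],[0.045,0.001,-0.001,0,0.02],[0.045,0.001,-0.001,0,0.02]]]}}

```text
time: 22.9
tcp_pos: [0.5492, -0.0734, 0.0334]
eef_rot: [-2.052, -2.379, 0.0]
ft_force: [-0.1, -0.8, -0.1]
width: 0.0317
grasp_force: 40.0
```

```bash
python3 - <<'E'
from h import *
s=arm.observe();print(s["ft_force"].round(1),s["torque"].round(2),s["width"])
R=Ro.from_euler("z",np.radians(8.42)).as_matrix();S=np.array([.5207,.1175,0])
rel(*(R@[0,-.079,0]+S+[0,0,.0337]),98.42)
c=cam("side");save(c,"s9")
q=np.array([[0,-55,38],[0,-75,38],[0,-170,38],[0,-215,38],[0,55,38],[-35,-55,62],[35,-55,62]])/1000
uv=proj(c,q@R.T+S);print(uv.round(0).tolist())
a,b=(uv.min(0)-45).astype(int),(uv.max(0)+45).astype(int)
im=c["pixels"][a[1]:b[1],a[0]:b[0],::-1];f=min(780/im.shape[1],580/im.shape[0]);print(a,b,f)
cv2.imwrite("pics/s9c.png",cv2.convertScaleAbs(cv2.resize(im,None,fx=f,fy=f,interpolation=cv2.INTER_CUBIC),alpha=1.4))
E
```

```text
[-0.1 -0.8 -0.1] [-0.07 -0.12  0.01] 0.03167277968000905
t=22.9 a0=98.46 tilt=0.0001 rel [0.114, -0.0002, -0.0003] spin 0.0007 q6 -0.32
[[336.0, 227.0], [337.0, 220.0], [340.0, 191.0], [341.0, 179.0], [332.0, 268.0], [353.0, 220.0], [320.0, 218.0]]
[274 133] [397 313] 3.2222222222222223
```

Request:
{"api": "servo_tool", "payload": {"moves": [[[0.012,0,0,0,0.02],[0.024,0,0,0,0.02],[0.036,0,0,0,0.02],[0.048,0,0,0,0.02],[0.058,0,0,0,0.02],[0.066,0,0,0,0.02],[0.074,0,0,0,0.02],[0.08,0,0,0,0.02],[0.086,0,0,0,0.02],[0.09,0,0,0,0.02],[0.09,0,0,0,0.02]]]}}

```text
time: 24.05
tcp_pos: [0.5361, 0.0154, 0.0334]
eef_rot: [-2.052, -2.379, 0.0]
ft_force: [-0.5, -0.4, -0.7]
width: 0.0318
grasp_force: 40.0
```

Request:
{"api": "servo_tool", "payload": {"moves": [[[0.006,0,0,0,0.02],[0.012,0,0,0,0.02],[0.016,0,0,0,0.02],[0.019,0,0,0,0.02],[0.021,0,0,0,0.02],[0.022,0,0,0,0.02],[0.022,0,0,0,0.02]]]}}

```text
time: 24.75
tcp_pos: [0.5329, 0.0368, 0.0334]
eef_rot: [-2.052, -2.379, -0.0]
ft_force: [-0.3, -0.7, 0.3]
width: 0.0319
grasp_force: 40.0
```

Request:
{"api": "servo_tool", "payload": {"moves": [[[0.001,0,0,0,0.02],[0.002,0,0,0,0.02],[0.003,0,0,0,0.02],[0.003,0,0,0,0.02]]]}}

```text
time: 25.15
tcp_pos: [0.5325, 0.0397, 0.0335]
eef_rot: [2.052, 2.379, -0.0]
ft_force: [0.2, -0.8, -0.7]
width: 0.0314
grasp_force: 40.0
```

Request:
{"api": "servo_tool", "payload": {"moves": [[[0.001,0,0,0,0.02],[0.002,0,0,0,0.02],[0.002,0,0,0,0.02]]]}}

```text
time: 25.45
tcp_pos: [0.5325, 0.04, 0.0335]
eef_rot: [2.05, 2.378, -0.002]
ft_force: [1.5, -26.0, 0.1]
width: 0.0317
grasp_force: 40.0
```

The tab contacts the cheek (26 N). Relax the push, open, retreat upward and inspect.

Request:
{"api": "servo_tool", "payload": {"moves": [[[-0.0012,0,0.001,0,0.02],[-0.0012,0,0.0017,0,0.02],[-0.0012,0,0.0017,0,0.05],[-0.0012,0,0.0017,0,0.05],[-0.0012,0,0.0017,0,0.05],[-0.0012,0,0.0017,0,0.05],[-0.0012,0,-0.03,0,0.05],[-0.01,0,-0.08,0,0.05],[-0.02,0,-0.13,0,0.05],[-0.03,0,-0.18,0,0.05],[-0.04,0,-0.22,0,0.05],[-0.04,0,-0.22,0,0.05],[-0.04,0,-0.22,0,0.05]]]}}

```text
time: 26.75
tcp_pos: [0.5383, 0.0021, 0.2541]
eef_rot: [2.052, 2.377, 0.002]
ft_force: [-0.4, -0.2, -0.4]
width: 0.0503
grasp_force: 0.0
```

```bash
python3 - <<'E'
from rod import *
R=Ro.from_euler("z",np.radians(8.42)).as_matrix();S=np.array([.5207,.1175,0])
c=cam("wrist");s=cam("side");t=cam("top")
hsv=cv2.cvtColor(c["pixels"],cv2.COLOR_RGB2HSV)
m=((hsv[...,0]<14)&(hsv[...,1]>110)&(hsv[...,2]>40)).astype(np.uint8)
ys,xs=np.nonzero(m)
P=(plane(c,np.c_[xs,ys],np.full(len(xs),.045))-S)@R*1000
k=(abs(P[:,0])<12)&(P[:,1]<-40)&(P[:,1]>-140);print("tab y",P[k,1].min(),P[k,1].max())
k=(abs(P[:,0])<6)&(P[:,1]>50)&(P[:,1]<110);print("tip y",P[k,1].min(),P[k,1].max()) if k.any() else print("no tip")
p=proj(c,[S+[0,0,.03]])[0].astype(int);print(p)
a=cv2.resize(c["pixels"][max(p[1]-80,0):p[1]+80,p[0]-60:p[0]+60,::-1],(390,520))
b=cv2.resize(s["pixels"][180:320,280:385,::-1],(390,520))
cv2.imwrite("pics/end.png",cv2.convertScaleAbs(np.hstack([a,b]),alpha=1.3))
E
```

```text
tab y -98.48250435641779 -40.69034045968052
tip y 60.65538430586833 66.32367956391548
[318  68]
```

View pics/end.png

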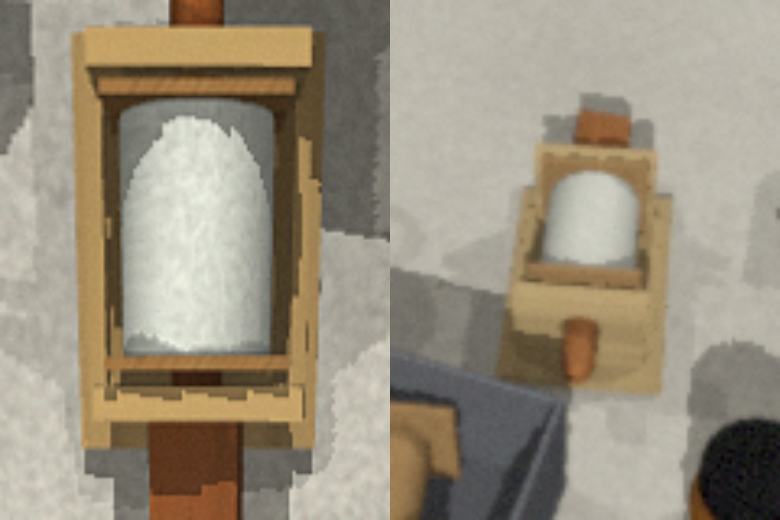

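The view shows the rod through both cheeks and the roll. The tab end is at y≈−98.5 mm (home is −100), so the tab is home.

```bash
python3 -c "
from plant import arm
print(arm.finish_job())"
```

```text
the job is handed in; nothing more can be done
None
```

The job is done and handed in at about 27 s: the empty spool is in the grey bin, the full roll is seated in the cradle, and the rod is through both cheeks and the roll with its tab home; I kept the arm clear of all five bystanders but did not measure them again at the end.

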